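# File the blue glaze sample in the tilted tile rack

### The arm

A 6-joint arm with a two-finger parallel gripper is mounted at the origin on a cart in front of the work surface, level with it; the furniture and walls round the work are solid. World frame = base frame: x ahead of the robot, y to its left, z up, the work surface at z = 0. Lengths are in m, angles in rad, forces in N, time in s.
With the tool pointing down it reaches from about 0.375 to 0.975 m from the base axis. Payload 3.8 kg.
Tool frame: the origin (TCP) lies between the finger pads; the fingertips stand 17 mm ahead of it and the grasp point (between the pads) lies 2 mm behind it; z points along the fingers, y is the line along which they close (so a half turn about z gives the same grasp; the last joint's range is limited). The gripper opens to 85 mm and grips with 20 to 120 N. Pads are 22 mm wide; open, the fingers measure 114 mm over their backs; the gripper's body (76 mm by 85 mm) begins 54 mm behind the grasp point. The pads swing forward as they close: fully open they stand 13 mm farther back than shut.
Start: joints at [1.14, 0.264, 1.604, -0, 1.274, -0.037], TCP at [0.259, 0.623, 0.248] pointing down, gripper open.
Joint ranges: [-2.63, 2.63], [-0.94, 2.18], [0.31, 2.57], [-1.31, 4.45], [0, 2.66], [-2.55, 2.55]. Speed limits (rad/s): [2.57, 2.57, 3.14, 3.14, 3.14, 3.14].

### API

Orientations are given as a rotation vector (axis times angle).
In Python, from workcell import bot gives the robot as it stands.
- The arm moves only by the tool play_rows, never from a script. Its argument "steps" is one flat list of numbers, 4 for each row, row after row: the shift along the tool's x, y, z in m, then the turn about the tool's z in rad. A call has 1 to 10 rows; each row is the pose to reach, as a shift and turn from the pose commanded when the call began, along the tool's axes at that moment; what a row does not reach only later rows make up. A row lasts 1/8 s, in which the tool goes at most 62.5 mm and 10.7 degrees, less where a joint would pass 70% of its speed; a pose out of reach is approached as far as the arm can. A call with a gripper value outside its range is refused whole. "jaw" is the closure in counts, from 0 (fully open) to 255 (shut), set as the call begins (left out, the last holds). The fingers move at their own pace and stop on an object; "grip_force" is the grip in N (left out, the last holds). Time passes only in rows, so rows that repeat a pose let the fingers close. It gives the time, the measured TCP pose, the force, the opening and the grip force at its end, in the units of the state.
- bot.read_state(): the state, without advancing time (a new reading comes with each control period).
- bot.read_camera(name): name is "side" or "top" or "wrist"; returns a dict with "pixels" (384x512x3 uint8, blue, green, red), "mtx" (3x3 intrinsics, pixels), "R" (3x3) and "t" (3): a world point X has camera coordinates R X + t. Camera axes: x right, y down, z forward; pixel columns grow to the right and rows downward; lengths in m; the calibration is good to about 2 mm. The wrist camera is an equidistant fisheye: a pixel r from the principal point sees the ray r / f radians off the axis. A picture is of the moment at which its call begins. There is no depth.
- bot.finish_job(): hands the job in; it is judged then, once.
The state is a dict: "time": time; "q": joint angles; "joint_vel": joint speeds; "joint_torque": joint torques, N m; "tool_pos": TCP position; "tcp_rot": TCP orientation; "wrist_force": force on the tool from outside, world axes, zero at the start; "torque": the same for the moment, N m; "width": opening from 0.0 (shut) to 1.0 (fully open); "grip_force": force on a finger pad.
Only numpy, scipy, OpenCV 4.12 (cv2) and the standard library are available. Lean on these libraries where they do the work, as an engineer would, in place of code of your own. Each camera call takes 0.05 s, during which the arm holds its last target. There are 200 camera calls.

### The job

Take the blue glaze sample tile out of its drying stand and slide it, unglazed foot first, into the slot marked blue in the tilted wooden rack. Keep hold of it until it is fully home on the floor of the slot, do not drop it in, then let go and draw clear. Leave the green tile, the cup and the dish alone.

Things in the scene. Friction and masses are not known exactly. Their poses are not given: they have to be found in the camera images.
- blue_tile: Loose ceramic tile, a slab 80 wide (its x) x 10 thick (y) x 140 long (z), about 0.2 kg; blue glaze on both faces but for a bare terracotta strip 42 mm high at the foot. Origin: centre of the foot edge; z points to the blue top edge. Starts upright in one of the two dark stands; either face may look either way in the rack.
- green_tile: Loose tile of the same make and size with green glaze, upright in the other stand; leave it there.
- stand_1: Fixed dark wooden stand 116 (x) x 64 (y) x 40 high with one upright slot that holds the blue tile; origin centre of underside. The slot is 84 long along x and 13 wide along y, its floor 8 above the origin, its rim at 40, so 32 mm of the tile are in it and 108 mm stand free. It may stand on the left or the right.
- stand_2: The same stand, holding the green tile.
- rack_head: Fixed light-wood block with two slots, tipped on a foot board. Origin: centre line of its underside, 44 mm above the table. z points out of the slot mouths, 35 degrees from vertical, leaning to the robot; y across the slots; x along their long side, away from the robot and up. Spans x -56 to 66, y -46 to 46, z 0 to 72 (mouth face). Slots at y +23 (blue chip on the far rim) and -23 (green chip).
- blue_slot_floor (a point): Centre of the floor of the blue-marked slot, at (0, 23, 12) mm in rack_head, same axes. The slot is 84 long (x) and 14 wide (y), straight for 52 mm above the floor. The blue tile's origin comes here, its z along rack_head's z; fully home, it stands 80 mm out of the mouth.
- blue_slot_mouth (a point): Centre of the mouth of the blue-marked slot, 60 mm out from its floor; axes as rack_head. Over the last 8 mm the sides slope outward to 92 x 22 mm at the mouth.
- bisque_cup: Loose terracotta cup, 65 mm across, 69 mm tall, bystander; origin centre of underside.
- salt_dish: Loose small white dish, 70 mm across, 27 mm tall, bystander; origin centre of underside.
Mind the look-alikes: they are no part of the job. What is shaped like the blue_tile but red is not meant.

How it is judged:
By the outcome, as a careful person would: the job done as asked, in the order asked, and still so for the second after the job is handed in, with the robot touching nothing.
It also fails if it takes over 45 s, if anything falls off the work surface, if the arm or the gripper's body presses on something with over 40 N, if the wrist force passes 120 N, or if a joint passes its speed limit or range.

## Working session

There is one attempt and no reset: what is moved stays moved. The work goes in short steps, Python scripts to look and compute and a tool call to move; the robot and the scene stay as the last step left them, time stands still between calls to the robot, and variables do not carry over. Pictures are saved under pics/ and viewed, at most 12 in all, crops included, and the job is handed in when it is done.

Besides the shell and the picture viewer there is one more tool, called by a JSON object that holds its "op" and its "data". play_rows: Moves the arm, as the interface text tells. Its arguments: {"type":"object","properties":{"steps":{"type":"array"},"jaw":{"type":"number"},"grip_force":{"type":"number"}},"required":["steps"]}

```bash
mkdir -p pics
python3 - <<'E'
from workcell import bot
import cv2,numpy as np
ims=[]
for n in("side","top","wrist"):
    c=bot.read_camera(n); cv2.imwrite(f"pics/{n}0.png",c["pixels"]); print(n,c["mtx"].round(1).tolist(),c["R"].round(4).tolist(),c["t"].round(4).tolist())
    ims.append(c["pixels"])
cv2.imwrite("pics/both0.png",cv2.resize(np.hstack(ims[:2]),(800,300)))
print(bot.read_state())
E
```

```text
side [[408.7, 0.0, 258.3], [0.0, 408.7, 187.6], [0.0, 0.0, 1.0]] [[0.9691, -0.2466, 0.0073], [-0.103, -0.4315, -0.8962], [0.2241, 0.8678, -0.4436]] [-0.578, 0.1375, 0.9857]
top [[490.8, 0.0, 256.1], [0.0, 490.8, 190.1], [0.0, 0.0, 1.0]] [[-0.0183, -0.9996, -0.021], [-0.9967, 0.0199, -0.0789], [0.0793, 0.0195, -0.9967]] [0.0297, 0.5964, 1.298]
wrist [[297.3, 0.0, 254.3], [0.0, 297.3, 191.3], [0.0, 0.0, 1.0]] [[0.3834, 0.9236, -0.002], [0.8747, -0.3625, 0.3217], [0.2964, -0.1251, -0.9468]] [-0.6744, -0.0409, 0.3808]
{'time': 0.15, 'q': array([ 1.14011700e+00,  2.64586378e-01,  1.60507222e+00,  2.10333208e-05,
        1.27368681e+00, -3.68868106e-02]), 'joint_vel': array([ 0.0002626 , -0.00212832, -0.00375725,  0.0004202 , -0.00171987,
       -0.0003319 ]), 'joint_torque': array([ 1.00140704e-05, -5.15909100e+01, -3.67958987e+01, -6.26117458e-05,
        8.18371656e-03, -1.64067607e-06]), 'tool_pos': array([0.258756  , 0.62285272, 0.24723733]), 'tcp_rot': array([-6.14504825e-01, -3.08047190e+00,  2.67064452e-03]), 'wrist_force': array([-0.20759987, -0.3923233 ,  0.45904108]), 'torque': array([ 0.03038508, -0.00603469, -0.03920352]), 'grip_force': 0.0, 'width': 0.9966539657577069}
```

View pics/side0.png

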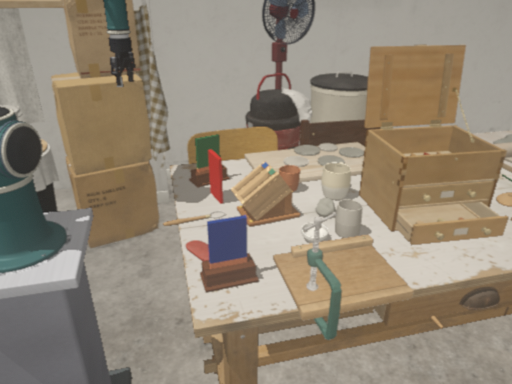

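View pics/top0.png

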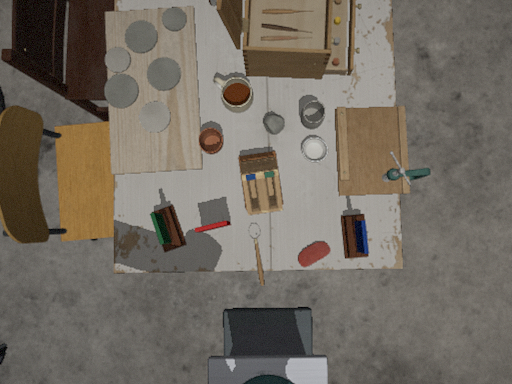

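The side view shows the blue tile at (228,240), the green tile at (207,152), a free-standing red look-alike at (216,176) and the rack at (265,192). In the top view the blue tile is at (362,237), the rack at (262,185), the red one at (212,227) and the green tile at (163,230). Only the blue tile, in the right-hand stand, fits the description. I'll confirm it in a crop.

```bash
cat > h.py <<'E'
import numpy as np,cv2
def ray(c,uv):
    d=np.linalg.inv(c["mtx"])@[*uv,1]; return -c["R"].T@c["t"], c["R"].T@d
def onz(c,uv,z):
    o,d=ray(c,uv); return o+d*(z-o[2])/d[2]
def tri(c1,u1,c2,u2):
    o,d=ray(c1,u1);p,e=ray(c2,u2)
    s=np.linalg.lstsq(np.c_[d,-e],p-o,rcond=None)[0]
    a,b=o+s[0]*d,p+s[1]*e; return (a+b)/2,np.linalg.norm(a-b)
def proj(c,X):
    q=c["mtx"]@(c["R"]@np.asarray(X)+c["t"]); return q[:2]/q[2]
def fproj(c,X):
    q=c["R"]@np.asarray(X)+c["t"]; r=np.hypot(*q[:2]); th=np.arctan2(r,q[2]); return c["mtx"][:2,2]+c["mtx"][0,0]*th*q[:2]/r
def fray(c,uv):
    v=(np.array(uv)-c["mtx"][:2,2])/c["mtx"][0,0]; th=np.linalg.norm(v)
    return -c["R"].T@c["t"], c["R"].T@np.r_[v/th*np.sin(th),np.cos(th)]
def blue(im):
    h=cv2.cvtColor(im,cv2.COLOR_BGR2HSV); return cv2.inRange(h,(110,120,40),(130,255,255))
E
python3 - <<'E'
from workcell import bot
from h import *
S=bot.read_camera("side");T=bot.read_camera("top")
for n,c in(("S",S),("T",T)):
    k,lab,st,ce=cv2.connectedComponentsWithStats(blue(c["pixels"]))
    for i in range(1,k):
        if st[i,4]>8:
            cn=cv2.findContours((lab==i).astype('uint8'),0,1)[0][0]
            print(n,st[i],ce[i].round(1),cv2.approxPolyDP(cn,2,True)[:,0].tolist())
a=S["pixels"][140:300,190:310];b=T["pixels"][205:265,325:385];d=T["pixels"][145:220,230:290]
f=lambda x,k:cv2.resize(x,None,fx=k,fy=k,interpolation=cv2.INTER_CUBIC)
a=f(a,3.6);b=f(b,5);d=f(d,4)[:,:300]
o=np.zeros((600,740,3),'uint8');o[:a.shape[0],:a.shape[1]]=a[:600];o[:300,435:735]=b[:,:300];o[300:600,435:675]=d[:300]
cv2.imwrite("pics/crop1.png",o)
E
```

```text
S [208 217  37   7  53] [225.5 219.7] [[244, 217], [208, 223]]
T [357 220  11  34 177] [363.  238.2] [[363, 220], [357, 224], [360, 222], [362, 225], [362, 238], [357, 238], [364, 242], [360, 242], [360, 249], [357, 248], [361, 252], [363, 249], [367, 253]]
T [356 227   4   9  17] [357.1 231.1] [[358, 227], [357, 235]]
```

View pics/crop1.png

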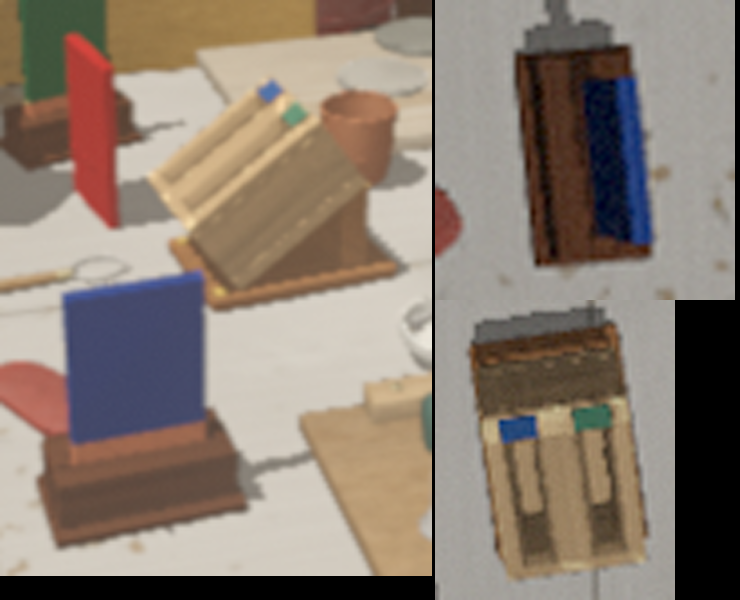

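The crop confirms it: a blue tile with a bare terracotta foot, in the right-hand stand. The blue chip is the left one on the rack's far rim, at (251,177) in the top view and (265,165) in the side view. Next I'll work out the poses.

Run:
```python
from workcell import bot
from h import *
from scipy.optimize import least_squares
S=bot.read_camera("side");T=bot.read_camera("top")
print("top edge near/far tri",tri(S,(208.1,221.4),T,(367,253.6)),tri(S,(246.1,216.4),T,(363.8,220.6)))
for u in((367,253.6),(363.8,220.6)): print(onz(T,u,.148).round(4))
obs=[(T,(248.3,214.3),(-56,46,72)),(T,(282.5,210.8),(-56,-46,72)),(T,(242,173.8),(66,46,72)),(T,(278.3,169.5),(66,-46,72)),
(S,(231.7,190),(-56,46,72)),(S,(242.8,203),(-56,-46,72)),(S,(265,162.2),(66,46,72)),(S,(278.9,172.8),(66,-46,72)),(S,(292.2,191.4),(66,-46,0)),(S,(256.7,219.2),(-56,-46,0))]
t=np.radians(35);s,c=np.sin(t),np.cos(t)
def W(p,X):
    x,y,z=np.array(X)/1000; h=c*x-s*z; v=.044+s*x+c*z; a=p[2]
    return np.array([p[0]+np.cos(a)*h-np.sin(a)*y,p[1]+np.sin(a)*h+np.cos(a)*y,v])
r=least_squares(lambda p:np.concatenate([proj(k,W(p,X))-u for k,u,X in obs]),[.55,0,0])
print(r.x,r.fun.reshape(-1,2).round(1).tolist())
print("mouth",W(r.x,(0,23,72)),"floor",W(r.x,(0,23,12)))
```

```text
top edge near/far tri (array([ 0.42974482, -0.24773461,  0.14930286]), np.float64(0.002171390959685872)) (array([ 0.50803739, -0.24318846,  0.14731228]), np.float64(0.00029441919962324044))
[ 0.4286 -0.2479  0.148 ]
[ 0.5079 -0.243   0.148 ]
[0.62108289 0.00372818 0.11104798] [[-0.4, 0.5], [0.7, -0.6], [-0.3, -0.0], [0.4, -0.6], [-0.9, -1.6], [-1.2, 0.7], [0.5, -2.4], [0.0, 0.1], [0.6, -0.2], [0.2, 1.7]]
mouth [0.5774909  0.02200992 0.10297895] floor [0.61169351 0.02582374 0.05382982]
```

{"op": "play_rows", "data": {"steps": [-0.385,-0.352,-0.01,-0.454,-0.385,-0.352,-0.01,-0.454,-0.385,-0.352,-0.01,-0.454,-0.385,-0.352,-0.01,-0.454,-0.385,-0.352,-0.01,-0.454,-0.385,-0.352,-0.01,-0.454,-0.385,-0.352,-0.01,-0.454,-0.385,-0.352,-0.01,-0.454,-0.385,-0.352,-0.01,-0.454,-0.385,-0.352,-0.01,-0.454], "jaw": 0, "grip_force": 30}}

```text
time: 1.6
tool_pos: [0.4801, 0.149, 0.2585]
tcp_rot: [-0.089, 3.14, 0.0]
wrist_force: [-0.4, 0.2, 0.8]
width: 1.001
grip_force: 0.0
```

```bash
cat >> h.py <<'E'
from scipy.spatial.transform import Rotation as Ro
def to(s,P,yaw=None):
    "world TCP target -> tool shifts; yaw: wanted world angle of tile x (tool y = yaw+90deg)"
    R=Ro.from_rotvec(s["tcp_rot"]).as_matrix(); now=np.arctan2(R[1,1],R[0,1])-np.pi/2
    d=R.T@(np.array(P)-s["tool_pos"]); return d.round(4),"turn",None if yaw is None else round(-((yaw-now+np.pi)%(2*np.pi)-np.pi),4),"yaw now",round(now,4)
E
python3 - <<'E'
from workcell import bot
from h import *
s=bot.read_state();print(s["tool_pos"],s["q"].round(2),s["time"],to(s,(.469,-.2455,.23),.059))
E
```

```text
[0.48007104 0.14904149 0.25851013] [ 0.25 -0.07  1.95 -0.    1.26 -1.38] 1.6 (array([ 0.0334, -0.3933,  0.0285]), 'turn', np.float64(-0.0023), 'yaw now', np.float64(0.0567))
```

{"op": "play_rows", "data": {"steps": [0.033,-0.393,0.028,0,0.033,-0.393,0.028,0,0.033,-0.393,0.028,0,0.033,-0.393,0.028,0,0.033,-0.393,0.028,0,0.033,-0.393,0.028,0,0.033,-0.393,0.028,0,0.033,-0.393,0.028,0,0.033,-0.393,0.028,0]}}

```text
time: 2.72
tool_pos: [0.4705, -0.242, 0.2302]
tcp_rot: [0.097, -3.14, -0.002]
wrist_force: [0.6, -0.3, 0.4]
width: 0.996
grip_force: 0.0
```

Run:
```python
from workcell import bot
from h import *
s=bot.read_state();print(s["tool_pos"],s["q"].round(2),s["time"],to(s,(.469,-.2455,.121),.059))
c=bot.read_camera("wrist");im=c["pixels"].copy()
for P in((.4292,-.2478,.148),(.508,-.243,.148)): 
    u=fproj(c,P);print(u);cv2.circle(im,tuple(int(x) for x in u),3,(0,255,255),1)
cv2.imwrite("pics/w1.png",cv2.resize(im,(800,600)))
```

```text
[ 0.47045922 -0.2420412   0.23020536] [-0.52  0.    1.93  0.    1.21 -2.16] 2.725 (array([ 0.0017, -0.0035,  0.1092]), 'turn', np.float64(0.0026), 'yaw now', np.float64(0.0616))
[248.37974675 153.3344019 ]
[248.95800363 250.80239469]
```

View pics/w1.png

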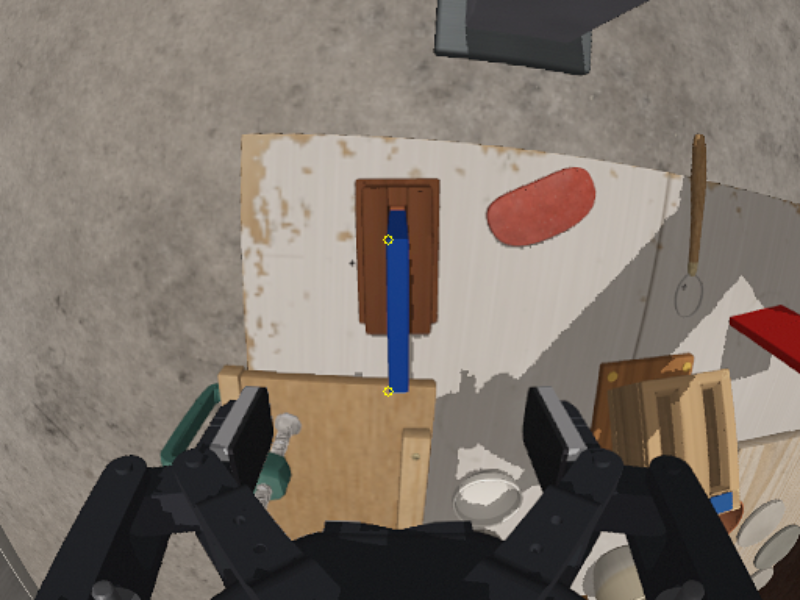

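The wrist view shows the blue tile's top edge running from about (398,238) to (398,391), centred between the fingers. It sits 5 mm further to +y than I estimated and lines up along x. I'll descend and grip.

{"op": "play_rows", "data": {"steps": [0.001,0.0015,0.05,0,0.001,0.0015,0.09,0,0.001,0.0015,0.109,0,0.001,0.0015,0.109,0,0.001,0.0015,0.109,0]}}

```text
time: 3.4
tool_pos: [0.4705, -0.2426, 0.1231]
tcp_rot: [-0.095, 3.138, -0.002]
wrist_force: [0.5, 0.1, 0.4]
width: 1.005
grip_force: 0.0
```

{"op": "play_rows", "data": {"steps": [0,0,0,0,0,0,0,0,0,0,0,0,0,0,0,0,0,0,0,0,0,0,0,0,0,0,0,0,0,0,0,0], "jaw": 255, "grip_force": 35}}

```text
time: 4.4
tool_pos: [0.4692, -0.2424, 0.1215]
tcp_rot: [-0.095, 3.14, -0.0]
wrist_force: [-0.3, -0.5, 2.4]
width: 0.113
grip_force: 35.3
```

{"op": "play_rows", "data": {"steps": [0,0,-0.01,0,0,0,-0.02,0,0,0,-0.02,0,0.01,0,-0.022,0,0.0205,0,-0.0254,0,0.0205,0,-0.0254,0,0.0205,0,-0.0254,0]}}

```text
time: 5.28
tool_pos: [0.4482, -0.2437, 0.1468]
tcp_rot: [0.094, -3.14, 0.0]
wrist_force: [2.1, 0.3, -1.1]
width: 0.114
grip_force: 34.8
```

{"op": "play_rows", "data": {"steps": [0.01,0,-0.0015,0,0.019,0,-0.002,0,0.029,0,-0.002,0,0.038,0,-0.001,0,0.049,0,0.001,0,0.049,0,0.001,0,0.049,0,0.001,0]}}

```text
time: 6.15
tool_pos: [0.3986, -0.2463, 0.1453]
tcp_rot: [0.094, -3.138, -0.001]
wrist_force: [0.4, -0.2, -1.7]
width: 0.112
grip_force: 34.8
```

Run:
```python
from workcell import bot
from h import *
S=bot.read_camera("side");cv2.imwrite("pics/s2.png",cv2.resize(S["pixels"][150:330,140:320],(600,600),interpolation=cv2.INTER_CUBIC))
```

```text
(no output)
```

View pics/s2.png

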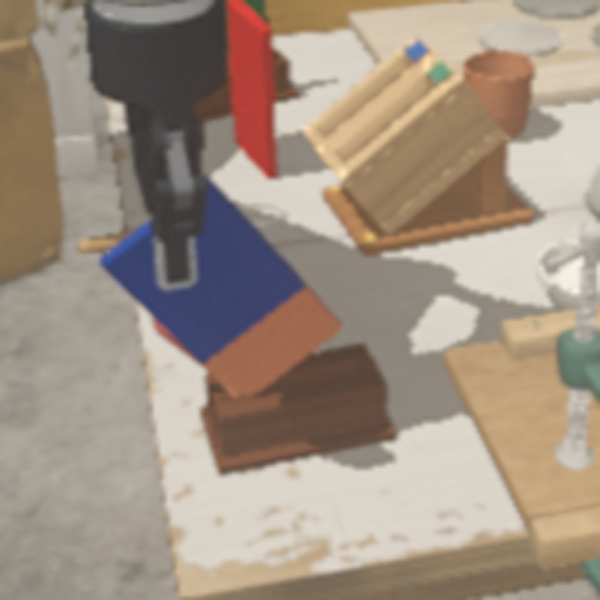

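The tile has pivoted in the grip. Its crop corners are foot (240,396) and (341,325), top (101,262) and (209,180). Next I'll measure its angle and where the grip sits on it.

Run:
```python
from workcell import bot
from h import *
S=bot.read_camera("side");s=bot.read_state();R=Ro.from_rotvec(s["tcp_rot"]).as_matrix()
n=R[:,1]; p=s["tool_pos"]-.005*n*np.sign(n[1])
ex=-R[:,0]
for z in (0,):
  Q=[]
  for u in((240,396),(341,325),(209,180),(101,262)):
    o,d=ray(S,np.array(u)/3.3333+(140,150)); X=o+d*((p-o)@n)/(d@n); v=X-s["tool_pos"]; Q.append((v@ex,v[2]))
  Q=np.array(Q)*1000;print(Q.round(1))
  A=lambda a,b:np.degrees(np.arctan2(*(Q[b]-Q[a])[::-1]))
  print("foot",A(0,1),"top",A(3,2),"near",A(0,3)-90,"far",A(1,2)-90,"lens",[np.linalg.norm(Q[(i+1)%4]-Q[i]).round(1) for i in range(4)])
  print("foot centre",(Q[0]+Q[1])/2,"centre",Q.mean(0), s["time"])
```

```text
[[  34.6 -110.5]
 [ 100.5  -70.5]
 [  23.    45.1]
 [ -41.7    1.9]]
foot 31.262664324417006 top 33.71538891022426 near 34.18173745077341 far 33.83104230460948 lens [np.float64(77.0), np.float64(139.2), np.float64(77.8), np.float64(135.9)]
foot centre [ 67.53567045 -90.49281463] centre [ 29.08026914 -33.48954645] 6.25
```

{"op": "play_rows", "data": {"steps": [0.002,0,0.0005,0,0.002,0,0.0005,0,0.002,0,-0.04,0,0.002,0,-0.09,0,0.002,0,-0.135,0,0.002,0,-0.135,0,0.002,0,-0.135,0], "grip_force": 50}}

```text
time: 7.12
tool_pos: [0.3966, -0.246, 0.279]
tcp_rot: [0.095, -3.137, -0.002]
wrist_force: [-0.2, -0.2, -3.6]
width: 0.107
grip_force: 51.7
```

Run:
```python
from workcell import bot
from h import *
s=bot.read_state();print(s["tool_pos"],s["q"].round(2),s["time"],s["grip_force"],to(s,(.4917,.0125,.285),.11))
```

```text
[ 0.39659334 -0.24604696  0.27900549] [-0.61 -0.16  1.99 -0.    1.31 -2.24] 7.125 51.747368574142456 (array([-0.1105,  0.2524, -0.0059]), 'turn', np.float64(-0.0497), 'yaw now', np.float64(0.0603))
```

{"op": "play_rows", "data": {"steps": [-0.014,0.032,-0.004,-0.01,-0.028,0.064,-0.006,-0.02,-0.042,0.096,-0.006,-0.03,-0.056,0.128,-0.006,-0.04,-0.07,0.16,-0.006,-0.05,-0.084,0.192,-0.006,-0.05,-0.097,0.222,-0.006,-0.05,-0.1105,0.2524,-0.006,-0.05,-0.1105,0.2524,-0.006,-0.05,-0.1105,0.2524,-0.006,-0.05]}}

```text
time: 8.38
tool_pos: [0.4914, 0.0117, 0.2843]
tcp_rot: [0.174, -3.132, 0.001]
wrist_force: [-0.2, 0.3, -3.7]
width: 0.106
grip_force: 51.7
```

{"op": "play_rows", "data": {"steps": [0,0,0.03,0,0,0,0.06,0,0,0,0.065,0,0,0,0.065,0,0,0,0.065,0]}}

```text
time: 9.0
tool_pos: [0.4938, 0.0117, 0.2232]
tcp_rot: [-0.172, 3.134, -0.001]
wrist_force: [-0.0, -0.4, -2.1]
width: 0.11
grip_force: 51.5
```

Run:
```python
from workcell import bot
from h import *
s=bot.read_state();print(s["tool_pos"],s["time"],to(s,(.4917,.0125,.217),.11))
S=bot.read_camera("side")["pixels"][90:240,190:310];W=bot.read_camera("wrist")["pixels"]
f=lambda x,k:cv2.resize(x,None,fx=k,fy=k,interpolation=cv2.INTER_CUBIC)
cv2.imwrite("pics/ws3.png",np.hstack([f(S,3.2),f(W[:, :],1.25)[:480,120:520]])); cv2.imwrite("pics/w3.png",W);cv2.imwrite("pics/t3.png",bot.read_camera("top")["pixels"])
```

```text
[0.49380035 0.01165391 0.22322123] 9.0 (array([0.002 , 0.0011, 0.0062]), 'turn', np.float64(-0.0003), 'yaw now', np.float64(0.1097))
```

View pics/ws3.png

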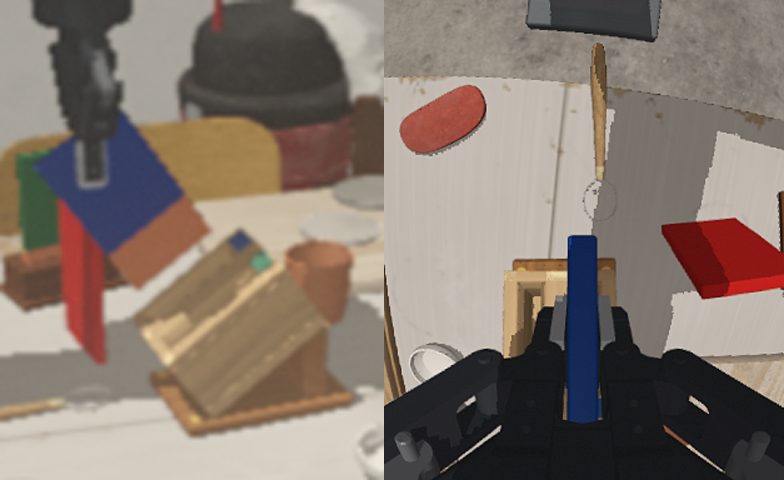

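The side view shows the tile tilted parallel to the rack axis, with its foot corners at crop (138,288) and (210,231), above the blue slot. The wrist view shows the green slot free on the left. I'll check both by projection.

Run:
```python
from workcell import bot
from h import *
S=bot.read_camera("side");w=bot.read_camera("wrist");s=bot.read_state();R=Ro.from_rotvec(s["tcp_rot"]).as_matrix()
n=R[:,1]; p=s["tool_pos"]-.005*n*np.sign(n[1]); ex=-R[:,0];Q=[]
for u in((138,288),(210,231),(120,112),(35,167)):
    o,d=ray(S,np.array(u)/3.2+(190,90)); X=o+d*((p-o)@n)/(d@n); v=X-s["tool_pos"]; Q.append((v@ex,v[2]))
Q=np.array(Q)*1000;print(Q.round(1)); A=lambda a,b:np.degrees(np.arctan2(*(Q[b]-Q[a])[::-1]))
print(A(0,1),A(3,2),A(0,3)-90,A(1,2)-90,"footc",(Q[0]+Q[1])/2,"c",Q.mean(0))
P=[.62108,.00373,.11105];t=np.radians(35);si,c=np.sin(t),np.cos(t)
def Wd(X):
    x,y,z=np.array(X)/1000; h=c*x-si*z; a=P[2]
    return np.array([P[0]+np.cos(a)*h-np.sin(a)*y,P[1]+np.sin(a)*h+np.cos(a)*y,.044+si*x+c*z])
im=w["pixels"]
k=5; x0,y0=180,195; cr=cv2.resize(im[y0:y0+100,x0:x0+150],None,fx=k,fy=k,interpolation=cv2.INTER_CUBIC)
for X in((-56,46,72),(-56,-46,72),(-46,-34,72),(-46,-12,72),(-46,12,72),(-46,34,72)):
    u=fproj(w,Wd(X)); print(X,u.round(1)); cv2.circle(cr,tuple(int(v) for v in (u-(x0,y0))*k+k/2),5,(0,0,255),1)
cv2.imwrite("pics/w4.png",cr)
```

```text
[[  37.  -113.4]
 [  99.4  -71.9]
 [  26.    36.5]
 [ -42.     0.5]]
33.61913075187428 27.906589069215734 34.764647670605555 34.0930476136747 footc [ 68.23264339 -92.68117302] c [ 30.11858571 -37.09700133]
(-56, 46, 72) [276.6 217. ]
(-56, -46, 72) [187.4 216.7]
(-46, -34, 72) [198.3 226.4]
(-46, -12, 72) [219.6 226.6]
(-46, 12, 72) [243.2 226.8]
(-46, 34, 72) [264.9 226.8]
```

View pics/w4.png

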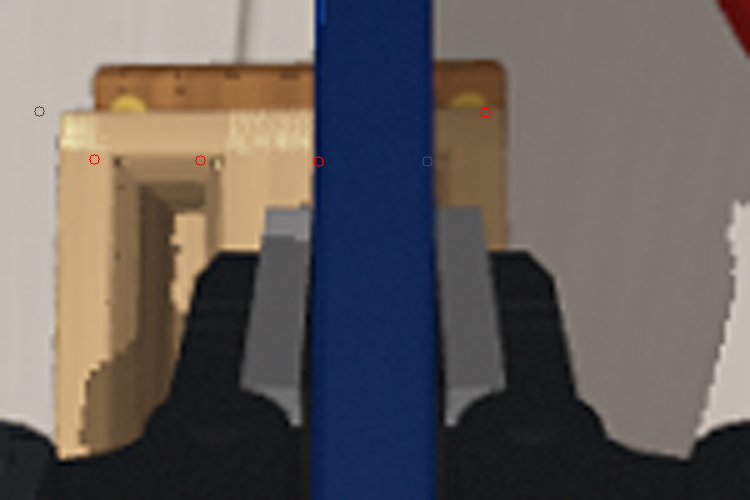

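Run:
```python
from workcell import bot
from h import *
w=bot.read_camera("wrist");s=bot.read_state();R=Ro.from_rotvec(s["tcp_rot"]).as_matrix()
p=s["tool_pos"]; X=p-(-R[:,0])*.042+[0,0,.001]
print(fproj(w,X), fproj(w,X+.001*R[:,1])-fproj(w,X))
# rays of observed near mouth corners at height .0709 -> world; and tool-frame lateral
for u in((62,110),(508,110)):
    o,d=fray(w,np.array(u)/5-.5/5*0+(180,195)); Y=o+d*(.0709-o[2])/d[2]; print(Y, R.T@(Y-p))
```

```text
[252.40773392 189.3196971 ] [ 2.26505852e+00 -1.68367621e-05]
[ 0.53885049 -0.04621801  0.0709    ] [-0.03887704 -0.06288943  0.15144204]
[0.52841524 0.04489527 0.0709    ] [-0.03853698  0.02881884  0.15142458]
```

{"op": "play_rows", "data": {"steps": [0.0033,0.005,0.0023,0,0.0033,0.005,0.0023,0,-0.0024,0.005,0.0105,0,-0.0082,0.005,0.0187,0,-0.0139,0.005,0.0269,0,-0.0197,0.005,0.0351,0,-0.0197,0.005,0.0351,0,-0.0197,0.005,0.0351,0]}}

```text
time: 10.3
tool_pos: [0.5123, 0.0192, 0.1866]
tcp_rot: [-0.173, 3.136, 0.0]
wrist_force: [1.1, -0.2, -2.3]
width: 0.11
grip_force: 51.7
```

Run:
```python
from workcell import bot
from h import *
s=bot.read_state();print(s["tool_pos"],s["wrist_force"],s["torque"],s["time"])
S=bot.read_camera("side")["pixels"][110:240,190:310];W=bot.read_camera("wrist")["pixels"][180:300,180:310]
f=lambda x:cv2.resize(x,(400,430),interpolation=cv2.INTER_CUBIC)
cv2.imwrite("pics/ws5.png",np.hstack([f(S),f(W)]))
```

```text
[0.51230424 0.01917655 0.18662574] [ 1.13548436 -0.17549962 -2.31266808] [ 0.01831925 -0.31719315  0.00821389] 10.3
```

View pics/ws5.png

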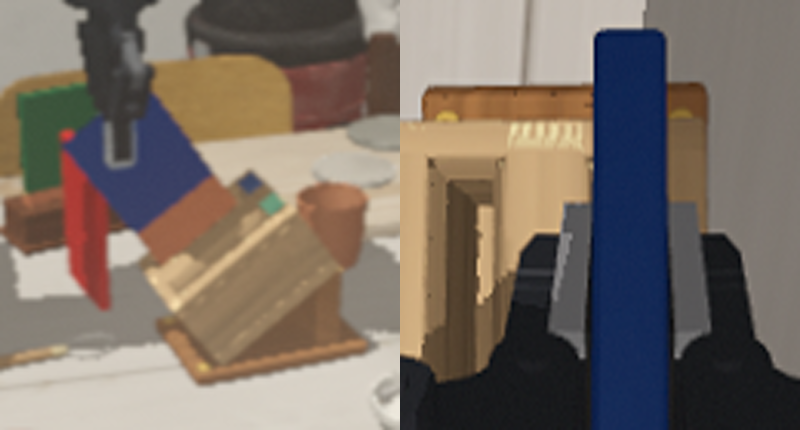

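The foot is at the mouth of the blue slot with under 3 N on the wrist. I'll push on in small steps and watch the force.

{"op": "play_rows", "data": {"steps": [-0.0029,0,0.0041,0,-0.0057,0,0.0082,0,-0.0086,0,0.0123,0,-0.0115,0,0.0164,0,-0.0115,0,0.0164,0], "grip_force": 40}}

```text
time: 11.02
tool_pos: [0.5238, 0.0205, 0.1698]
tcp_rot: [-0.173, 3.136, 0.0]
wrist_force: [2.4, 0.6, -3.8]
width: 0.112
grip_force: 51.9
```

{"op": "play_rows", "data": {"steps": [-0.0029,0,0.0041,0,-0.0057,0,0.0082,0,-0.0086,0,0.0123,0,-0.0115,0,0.0164,0,-0.0115,0,0.0164,0]}}

```text
time: 11.65
tool_pos: [0.5351, 0.0217, 0.1533]
tcp_rot: [-0.173, 3.136, 0.0]
wrist_force: [3.8, -0.0, -3.2]
width: 0.111
grip_force: 51.9
```

Run:
```python
from workcell import bot
from h import *
s=bot.read_state();print(s["tool_pos"],s["wrist_force"],s["torque"],s["time"])
S=bot.read_camera("side")["pixels"][110:240,190:310];W=bot.read_camera("wrist")["pixels"][180:300,180:310]
f=lambda x:cv2.resize(x,(400,430),interpolation=cv2.INTER_CUBIC)
cv2.imwrite("pics/ws6.png",np.hstack([f(S),f(W)]))
```

```text
[0.53513079 0.02173958 0.15330047] [ 3.81491677 -0.04870297 -3.21096238] [ 0.08388802 -0.75937136 -0.02247841] 11.65
```

View pics/ws6.png

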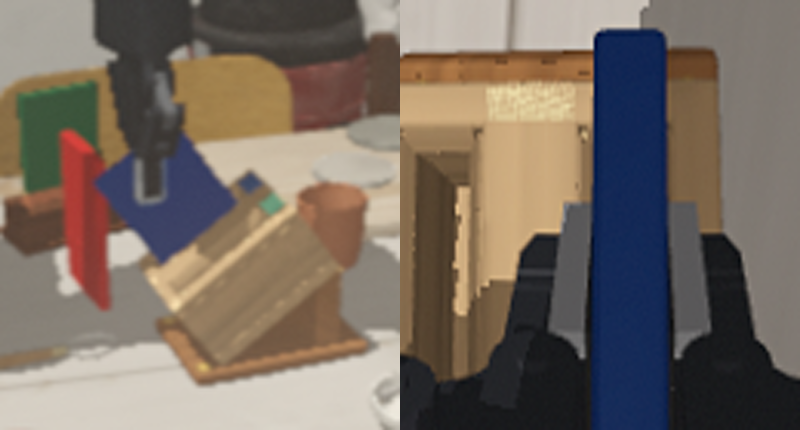

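The terracotta strip has gone into the slot, so the tile is about 42 mm in. I'll keep going until the force shows the floor.

{"op": "play_rows", "data": {"steps": [-0.0029,0,0.0041,0,-0.0057,0,0.0082,0,-0.0069,0,0.0098,0,-0.0069,0,0.0098,0]}}

```text
time: 12.25
tool_pos: [0.5394, 0.0221, 0.1451]
tcp_rot: [0.173, -3.131, 0.001]
wrist_force: [-10.3, -1.4, 13.3]
width: 0.11
grip_force: 54.3
```

{"op": "play_rows", "data": {"steps": [-0.0011,0,0.0016,0,-0.0023,0,0.0033,0,-0.0023,0,0.0033,0]}}

```text
time: 12.62
tool_pos: [0.5392, 0.022, 0.1445]
tcp_rot: [0.173, -3.126, 0.001]
wrist_force: [-26.4, -2.3, 35.3]
width: 0.111
grip_force: 57.4
```

{"op": "play_rows", "data": {"steps": [-0.0011,0,0.0016,0,-0.0011,0,0.0016,0,-0.0011,0,0.0016,0]}}

```text
time: 13.0
tool_pos: [0.5392, 0.022, 0.1443]
tcp_rot: [0.173, -3.124, 0.002]
wrist_force: [-33.0, -3.3, 46.6]
width: 0.112
grip_force: 59.0
```

The reaction of 57 N lies exactly along the slot axis at the expected height, so it is the floor. I'll relieve the push and check how far the tile stands out.

{"op": "play_rows", "data": {"steps": [0.0028,0,-0.0041,0,0.0028,0,-0.0041,0,0.0028,0,-0.0041,0]}}

```text
time: 13.38
tool_pos: [0.5393, 0.0221, 0.1445]
tcp_rot: [0.173, -3.13, 0.001]
wrist_force: [-11.6, -2.1, 16.4]
width: 0.111
grip_force: 54.6
```

Run:
```python
from workcell import bot
from h import *
s=bot.read_state();print(s["tool_pos"],s["wrist_force"],s["time"])
S=bot.read_camera("side");cv2.imwrite("pics/s7.png",cv2.resize(S["pixels"][130:230,200:300],(600,600),interpolation=cv2.INTER_CUBIC))
R=Ro.from_rotvec([-.173,3.136,0]).as_matrix();n=R[:,1];ex=-R[:,0];p=s["tool_pos"]-.005*n*np.sign(n[1])
m=cv2.inRange(cv2.cvtColor(S["pixels"],cv2.COLOR_BGR2HSV),(108,90,30),(130,255,255)); m[:, :200]=0;m[230:]=0;m[:,270:]=0
cn=max(cv2.findContours(m,0,1)[0],key=cv2.contourArea)[:,0]
t=np.radians(35);zt=np.array([-np.sin(t),np.cos(t)]);xt=np.array([np.cos(t),np.sin(t)]);L=[]
for u in cn:
    o,d=ray(S,u); X=o+d*((p-o)@n)/(d@n)-s["tool_pos"]; v=np.array([X@ex,X[2]])*1000; L.append((v@xt,v@zt))
L=np.array(L);
for u,l in zip(cv2.approxPolyDP(cn.reshape(-1,1,2),2,True)[:,0],[0]*20):
    o,d=ray(S,u); X=o+d*((p-o)@n)/(d@n)-s["tool_pos"]; v=np.array([X@ex,X[2]])*1000; print(u,(v@xt).round(1),(v@zt).round(1))
```

```text
[0.53932589 0.02207913 0.14448381] [-11.58174972  -2.08551718  16.40643949] 13.375
[246 155] 38.8 6.6
[242 161] 21.0 0.5
[240 175] -6.2 -27.9
[234 176] -19.9 -18.7
[230 173] -22.7 -4.2
[230 161] -2.8 22.7
[221 168] -31.9 23.7
[238 188] -32.4 -54.7
[258 172] 35.7 -56.0
```

View pics/s7.png

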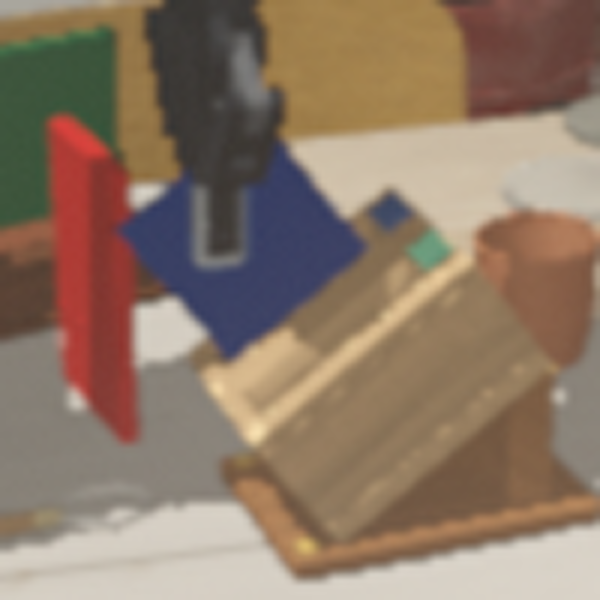

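The tile stands about 80 mm out of the mouth (from +24 to −56 along the slot axis) and parallel to the rack, so it is fully home. I'll let go and draw clear.

{"op": "play_rows", "data": {"steps": [0.0008,0,-0.0011,0,0.0008,0,-0.0011,0]}}

```text
time: 13.68
tool_pos: [0.5393, 0.0221, 0.1445]
tcp_rot: [0.173, -3.132, 0.001]
wrist_force: [-7.0, -0.9, 9.0]
width: 0.109
grip_force: 53.5
```

{"op": "play_rows", "data": {"steps": [0,0,0,0,0,0,0,0,0,0,0,0,0,0,0,0,0,0,0,0], "jaw": 120}}

```text
time: 14.3
tool_pos: [0.5414, 0.0224, 0.1442]
tcp_rot: [0.173, -3.137, -0.0]
wrist_force: [0.8, 0.7, -0.1]
width: 0.529
grip_force: 0.0
```

{"op": "play_rows", "data": {"steps": [0,0,-0.02,0,0,0,-0.05,0,0,0,-0.09,0,0,0,-0.13,0,0,0,-0.15,0,0,0,-0.15,0,0,0,-0.15,0,0,0,-0.15,0,0,0,-0.15,0]}}

```text
time: 15.42
tool_pos: [0.5407, 0.0224, 0.2928]
tcp_rot: [0.173, -3.134, -0.0]
wrist_force: [-0.1, 0.4, 0.5]
width: 0.527
grip_force: 0.0
```

Run:
```python
from workcell import bot
from h import *
s=bot.read_state();print(s["tool_pos"],s["wrist_force"],s["time"],s["width"])
S=bot.read_camera("side");cv2.imwrite("pics/s8.png",cv2.resize(S["pixels"][80:240,180:340],(600,600),interpolation=cv2.INTER_CUBIC))
```

```text
[0.54073936 0.02241133 0.29276321] [-0.11599809  0.35265064  0.49691585] 15.425 0.5271423778343965
```

View pics/s8.png

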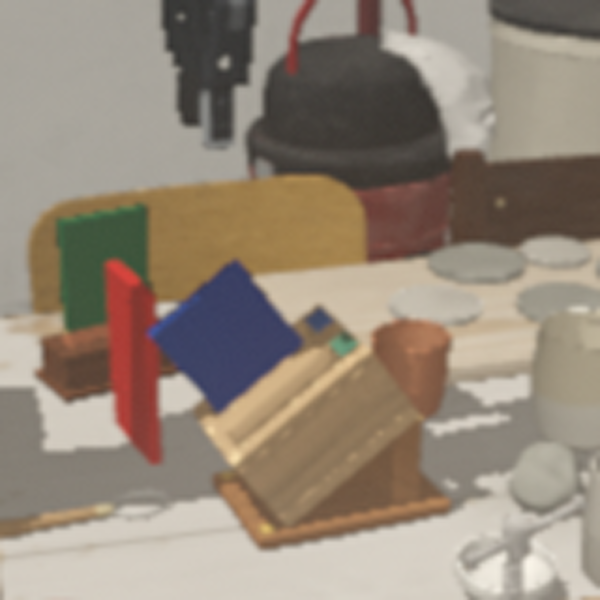

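The tile is seated in the blue slot at crop (228,335), the gripper is well clear above it, and the other objects are where they were.

```bash
python3 -c "
from workcell import bot
print(bot.finish_job())"
```

```text
the job is handed in; nothing more can be done
None
```

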